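# Draw the blank block out of the dry-block heater with its puller rod

## Task

Take the puller rod from its stand, find the start of the thread in the aluminium block that sits in the dry-block heater, and screw the rod in clockwise until its collar is tight down on the block, without forcing it. Draw the block straight up out of the heater by the rod alone, lower it to stand upright inside the steel tray, let go only once it stands there, and leave the rod screwed in. Leave the timer, the tissue pad, the dish and the small oil bottle where they are.

Things in the scene. Friction and masses are not known exactly. Their poses are not given: they have to be found in the camera images.
- heater: Dry-block heater, fixed: white housing 116 x 136 x 30 mm, on it a grey collar 86 x 86 mm, rim at z = 73 mm. Origin at the centre of its underside, z up. A square well of 53 mm, floor at z = 30 mm, is open at the top centre and holds the block.
- well (a point): Centre of the heater's well, at the height of its rim. Two sprung plungers in the well walls grip the block: drawing it out takes about 10 to 25 N, its weight included, until it has risen some 22 mm; its underside is clear of the rim after 43 mm.
- plug: Blank aluminium block, 50 x 50 x 48 mm, about 0.3 to 0.5 kg, loose in the heater's well with 1.5 mm play all round, its top 5 mm above the rim; it cannot turn in the well. Origin at the centre of its underside, z up. The threaded lifting hole is in the centre of its top.
- thread_mouth (a point): Centre of the block's top. Flush steel thread ring of 34 mm, bore 15 mm, hole 22 mm deep, two-start right-hand thread. Its two starts are opposite radial slots, 6.5 mm wide at the bore, 15 mm outside, that let the rod's cross pin in. The line of the slots lies within 1 rad either way of the block's x axis: this angle is not measured; feel for it (or see it).
- thread_start (a point): Where the thread begins, on the hole's axis. Within about 0.1 rad of the slots' line the pin drops in, the collar then 3 mm above the block; else it rides on the ring, the collar 12 mm up. Turned clockwise (seen from above) the rod goes down 4 mm per rad; the collar meets the block 0.75 rad past the slots' line, with over 1 mm end play, and is tight at 1 to 1.3 rad. It does not turn the other way.
- rod: Steel puller rod, 0.12 kg, standing upright in its stand, collar on the stand's top. Origin at the centre of the collar's underside, z up along the rod, x along the cross pin. Collar 36 mm across, z 0 to 5 mm; shaft 12 mm across, z -15 to 45 mm. Half a turn gives the same pin.
- rod_grip (a point): Centre of the rod's black grip: 40 mm high, 32 mm along the rod's x and 14 mm along its y; take it across the 14 mm. 62 mm above the rod's origin.
- rod_pin (a point): Centre of the rod's flat cross pin (a key): 26 mm long along the rod's x, 5 mm wide, 4 mm high with square edges, 9.8 mm below the rod's origin.
- stand: Fixed grey plastic stand for the rod, 64 x 64 x 30 mm, with a hole of 31 mm (x) by 18 mm (y), 22 mm deep. Origin at the centre of its underside.
- tray: Fixed low steel tray, 110 x 110 x 18 mm outside, walls 3 mm, floor 3 mm thick. Origin at the centre of its underside.
- bench_timer: White bench timer with three keys, 62 x 62 x 19 mm, a bystander. Origin at the centre of its underside.
- lens_tissue: Pad of lens tissue, 75 x 60 x 12 mm, a bystander. Origin at the centre of its underside.
- dish: Clear petri dish with lid, 60 mm across, 16 mm high, a bystander. Origin at the centre of its underside.
- oil: Small brown bottle with a black cap, 23 mm across, 58 mm high, a bystander. Origin at the centre of its underside.
There are look-alikes about, which are no part of the job. There is more than one size of the plug; the one meant has the size given above.

How it is judged:
On the way, in this order (a step that is already met when the one before it is completed fails the run):
1. the rod is screwed down: its collar lies on the block (within 1.5 mm) while the block is still in the heater (z of rod in the frame of plug between 0.045 and 0.0495 m and x of rod in the frame of plug between -0.004 and 0.004 m and y of rod in the frame of plug between -0.004 and 0.004 m and angle between the z axis of rod and the z axis of plug, either way round below 0.1 rad and z of plug in the frame of heater below 0.036 m), for 0.2 s.
2. the block is drawn clear of the heater's well on the rod (z of rod in the frame of plug between 0.045 and 0.0495 m and x of rod in the frame of plug between -0.004 and 0.004 m and y of rod in the frame of plug between -0.004 and 0.004 m and angle between the z axis of rod and the z axis of plug, either way round below 0.1 rad and z of plug in the frame of heater above 0.074 m), for 0.1 s.
3. the block stands on the tray's floor while the rod is still held (z of rod in the frame of plug between 0.045 and 0.0495 m and x of rod in the frame of plug between -0.004 and 0.004 m and y of rod in the frame of plug between -0.004 and 0.004 m and angle between the z axis of rod and the z axis of plug, either way round below 0.1 rad and x of plug in the frame of tray between -0.033 and 0.033 m and y of plug in the frame of tray between -0.033 and 0.033 m and z of plug in the frame of tray below 0.007 m and angle between plug's own z axis and vertical below 0.06 rad and contact force between the fingers and rod above 1 N), for 0.1 s.
At the end, for the whole second after the job is handed in: The block stands at rest, upright (within 0.06 rad) on the tray's floor inside its walls, with the rod still screwed in, upright, its collar within 1.5 mm of the block's top (z of rod in the frame of plug between 0.045 and 0.0495 m and x of rod in the frame of plug between -0.004 and 0.004 m and y of rod in the frame of plug between -0.004 and 0.004 m and angle between the z axis of rod and the z axis of plug, either way round below 0.1 rad and x of plug in the frame of tray between -0.033 and 0.033 m and y of plug in the frame of tray between -0.033 and 0.033 m and z of plug in the frame of tray below 0.007 m and angle between plug's own z axis and vertical below 0.06 rad and linear speed of each of plug, rod below 0.02 m/s); the robot touches nothing.
It fails at once if the block forced down or twisted in the heater with more than 75 N (contact force between plug and heater above 75 N).
It fails at once if the block touched by the fingers instead of being drawn by the rod (contact force between the fingers and plug above 2 N).
It fails at once if the block tipped by more than 0.25 rad (angle between plug's own z axis and vertical above 0.25 rad).
It fails at once if the timer, tissue pad, dish or oil bottle pushed away by more than 20 mm (distance of any of bench_timer, lens_tissue, dish, oil from where it was at the start of the episode above 0.02 m).
It also fails if it takes over 72 s, if anything falls off the work surface, if the arm or the gripper's body presses on something with over 40 N, if the wrist force passes 120 N, or if a joint passes its speed limit or range.

## Robot

A 6-joint arm with a two-finger parallel gripper is mounted at the origin on a cart in front of the work surface, level with it; the furniture and walls round the work are solid. World frame = base frame: x ahead of the robot, y to its left, z up, the work surface at z = 0. Lengths are in m, angles in rad, forces in N, time in s.
With the tool pointing down it reaches from about 0.25 to 0.725 m from the base axis. Payload 4 kg.
Tool frame: the origin (TCP) lies midway between the tips of the shut fingers; the grasp point (between the pads) lies 19 mm behind it; z points along the fingers, y is the line along which they close (so a half turn about z gives the same grasp; the last joint's range is limited). The gripper opens to 85 mm and grips with 20 to 120 N. Pads are 22 mm wide; open, the fingers measure 114 mm over their backs; the gripper's body (76 mm by 85 mm) begins 54 mm behind the grasp point. The pads swing forward as they close: fully open they stand 13 mm farther back than shut.
Start: joints at [-1.343, 0.241, 0.005, 1.335, 0, 1.571], TCP at [0.113, -0.487, 0.231] pointing down, gripper open.
Joint ranges: [-2.72, 2.72], [-1.05, 1.87], [-1.09, 1.28], [-1.99, 2.15], [-1.42, 1.44], [-3.14, 3.14]. Speed limits (rad/s): [2.79, 2.79, 3.14, 3.14, 3.14, 3.14].

## Interface

Orientations are given as a unit quaternion [x, y, z, w].
In Python, from workcell import bot gives the robot as it stands. The module is installed in compiled form; this text tells all that it offers.
- The arm moves only by the tool drive_tool, never from a script. Its arguments are lists of equal length, an entry for each row: "slide": the shift along the tool's x, y, z scaled (see below), a list of three; "rotation": the turn, a rotation vector about the tool's x, y, z scaled (see below), a list of three. A call has exactly 8 rows; each row is the pose to reach, as a shift and turn from the pose commanded when the call began, along the tool's axes at that moment; what a row does not reach only later rows make up. The controller multiplies each number of a shift by 250 mm and each number of a turn by 0.5 rad. A row lasts 1/8 s, in which the tool goes at most 62.5 mm and 10.7 degrees, less where a joint would pass 70% of its speed; a pose out of reach is approached as far as the arm can. A call with a number of a shift or a turn outside -1 to 1 is refused whole. A call with a gripper value outside its range is refused whole. "gripper" is the opening, from 0 (shut) to 1 (fully open), set as the call begins (left out, the last holds). The fingers move at their own pace and stop on an object; the grip force is fixed at half the most. Time passes only in rows, so rows that repeat a pose let the fingers close, or fill a call up. It gives the time, the measured TCP pose, the force, the opening and the grip force at its end, in the units of the state.
- bot.get_obs(): the state, without advancing time (a new reading comes with each control period).
- bot.camera(name): name is "scene" or "top"; returns a dict with "image" (420x560x3 uint8, red, green, blue), "z_map" (420x560 float32, m along the optical axis (not along the pixel's ray), 0 where there is no reading), "camera_matrix" (3x3 intrinsics, pixels), "xyz" and "orientation" of the camera in the world. Camera axes: x right, y up, looking along -z (the intrinsics and any distortion apply to the point x, -y, -z); pixel columns grow to the right and rows downward; lengths in m; the calibration is good to about 2 mm. A picture is of the moment at which its call begins.
- bot.job_done(): hands the job in; it is judged then, once.
The state is a dict: "clock": time; "joint_pos": joint angles; "joint_vel": joint speeds; "tau": joint torques, N m; "eef_pos": TCP position; "tool_rot": TCP orientation; "ft_force": force on the tool from outside, world axes, zero at the start; "ft_torque": the same for the moment, N m; "grip_width": finger opening in m; "grasp_force": force on a finger pad.
Only numpy, scipy, OpenCV 4.12 (cv2) and the standard library are available. Lean on these libraries where they do the work, as an engineer would, in place of code of your own. Each camera call takes 0.05 s, during which the arm holds its last target. There are 200 camera calls.

## Working session

There is one attempt and no reset: what is moved stays moved. The work goes in short steps, Python scripts to look and compute and a tool call to move; the robot and the scene stay as the last step left them, time stands still between calls to the robot, and variables do not carry over. Pictures are saved under pics/ and viewed, at most 10 in all, crops included, and the job is handed in when it is done.

Besides the shell and the picture viewer there is one more tool, called by a JSON object that holds its "name" and its "arguments". drive_tool: Moves the arm, as the interface text tells. Shifts and turns lie within -1 to 1; 1 stands for 250 mm of shift or 0.5 rad of turn. Its arguments: {"type":"object","properties":{"slide":{"type":"array","items":{"type":"array","items":{"type":"number"}}},"rotation":{"type":"array","items":{"type":"array","items":{"type":"number"}}},"gripper":{"type":"number"}},"required":["slide","rotation"]}

```bash
mkdir -p pics
cat > h.py <<'E'
import numpy as np, cv2
from scipy.spatial.transform import Rotation as R
from workcell import bot
def snap(n):
    c=bot.camera(n); np.savez(f'{n}.npz',**{k:np.array(v) for k,v in c.items()}); return c
def load(n): return dict(np.load(f'{n}.npz'))
def cloud(c):
    z=c['z_map'];K=c['camera_matrix'];v,u=np.mgrid[:z.shape[0],:z.shape[1]]
    p=np.stack([(u-K[0,2])/K[0,0]*z,-(v-K[1,2])/K[1,1]*z,-z],-1)
    return p@R.from_quat(c['orientation']).as_matrix().T+c['xyz']
def save(img,name,f=1): cv2.imwrite(name,cv2.cvtColor(cv2.resize(img,None,fx=f,fy=f,interpolation=cv2.INTER_CUBIC),cv2.COLOR_RGB2BGR))
E
python3 - <<'E'
from h import *
for n in('scene','top'):
    c=snap(n);save(c['image'],f'pics/{n}0.png');print(n,c['xyz'],c['orientation'],c['camera_matrix'].tolist())
o=bot.get_obs();print(o)
E
```

```text
scene [-0.54068765  0.52709573  0.75674838] [-0.26964919  0.42283745  0.73444581 -0.45726048] [[535.8470991009546, 0.0, 284.26616859490866], [0.0, 535.8470991009546, 218.64764688614275], [0.0, 0.0, 1.0]]
top [0.29357719 0.01559272 1.33219312] [-0.07052726  0.07316812  0.72960054 -0.67628055] [[480.8640521391567, 0.0, 287.1406164750156], [0.0, 480.8640521391567, 204.7588276296296], [0.0, 0.0, 1.0]]
{'clock': 0.1, 'joint_pos': array([-1.34297850e+00,  2.41367970e-01,  3.88115285e-03,  1.33519988e+00,
       -7.62765039e-06,  1.57083805e+00]), 'joint_vel': array([-0.00034613, -0.00254353,  0.00297915,  0.00134006,  0.00012114,
        0.00032969]), 'tau': array([ 1.23872223e-04, -3.73136616e+01,  2.53010756e+01,  1.08709442e-02,
        6.13535462e-06, -7.54622562e-06]), 'eef_pos': array([ 0.1127985 , -0.48654051,  0.2304953 ]), 'tool_rot': array([ 9.93521319e-01,  1.13641963e-01, -1.11241121e-04, -9.38624823e-04]), 'ft_force': array([ 0.33382449, -0.33916202, -0.23676776]), 'ft_torque': array([-0.06489871, -0.01903094, -0.00476546]), 'grasp_force': 0.0, 'grip_width': 0.08545280979563705}
```

View pics/scene0.png

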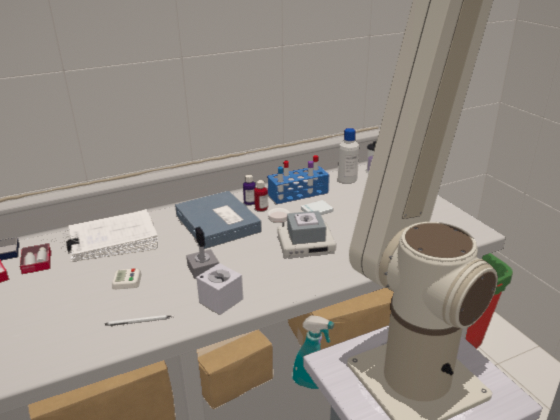

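View pics/top0.png

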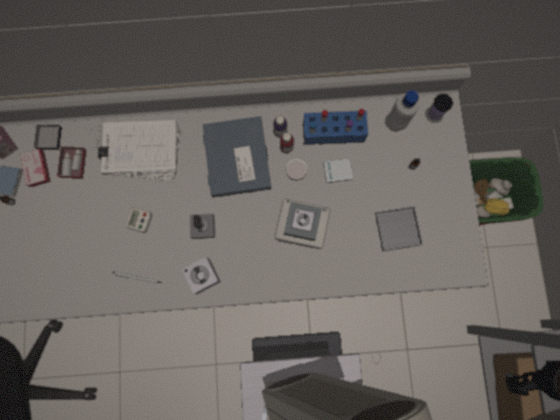

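The scene view shows the heater with its block at about (306,228), the rod in its stand at (202,250), and a loose block at (220,287). In the top view the rod and stand are at (202,225), the heater at (303,222), the tray at (398,228), the timer at (139,220), the dish at (297,169), the tissue at (338,171) and the oil bottle at (414,163).

There are two plug candidates: the block in the heater at top (303,222), and the larger loose one at (201,275) on the bench. The one in the heater fits the description. I'll confirm it in one crop.

Run:
```python
from h import *
t=load('top');s=load('scene')
im=t['image']
f=lambda a:cv2.cvtColor(a,cv2.COLOR_RGB2BGR)
def g(a,k=1.0):return np.clip(255*(a/255.)**k,0,255).astype(np.uint8)
a=cv2.resize(g(im[190:300,175:350],.55),(770,484),interpolation=cv2.INTER_CUBIC)
cv2.imwrite('pics/t1.png',f(a))
a=cv2.resize(g(s['image'][195:315,170:350],.8),(780,520),interpolation=cv2.INTER_CUBIC)
cv2.imwrite('pics/s1.png',f(a))
P=cloud(t)
# height-segmented footprint rects
def rect(u0,u1,v0,v1,z0,z1):
    p=P[v0:v1,u0:u1].reshape(-1,3);p=p[(p[:,2]>z0)&(p[:,2]<z1)]
    r=cv2.minAreaRect((p[:,:2]*1000).astype(np.float32));return [np.round(x,1) for x in r],len(p),np.median(p[:,2]).round(4)
print('stand',rect(180,225,205,247,.022,.034))
print('rodtop',rect(180,225,195,247,.07,.14))
print('housing',rect(265,340,190,255,.02,.035))
print('collar',rect(265,340,190,255,.065,.076))
print('block',rect(265,340,190,255,.0762,.1))
print('loose',rect(175,227,252,300,.03,.08))
print('tray',rect(365,430,195,260,.01,.03))
print('tray floor',rect(365,430,195,260,.001,.008))
for n,(u,v) in dict(timer=(139,220),dish=(297,169),tissue=(338,171),oil=(414,163),table=(250,260)).items(): print(n,P[v,u].round(4))
```

```text
stand ([array([523.7, 239.3]), array([65.3, 64.9]), np.float64(88.8)], 391, np.float64(0.0296))
rodtop ([array([523.2, 237.4]), array([15.8, 32.6]), np.float64(83.0)], 106, np.float64(0.1084))
housing ([array([509.1, -37.8]), array([135.8, 119.3]), np.float64(73.6)], 939, np.float64(0.0292))
collar ([array([509.9, -38.1]), array([85.7, 87.5]), np.float64(73.2)], 718, np.float64(0.0725))
block ([array([509.6, -35.7]), array([81.3, 84. ]), np.float64(73.6)], 262, np.float64(0.0783))
loose ([array([387. , 242.7]), array([71.2, 71.2]), np.float64(23.1)], 806, np.float64(0.066))
tray ([array([ 477.1, -303. ]), array([110.7, 111.8]), np.float64(4.5)], 243, np.float64(0.0159))
tray floor ([array([ 482.2, -302.3]), array([185. , 182.8]), np.float64(85.1)], 1874, np.float64(0.003))
timer [0.553  0.414  0.0166]
dish [ 0.6667 -0.0355  0.0139]
tissue [ 0.651  -0.1507  0.0172]
oil [ 0.6512 -0.3609  0.0417]
table [ 4.205e-01  1.142e-01 -1.000e-04]
```

View pics/t1.png

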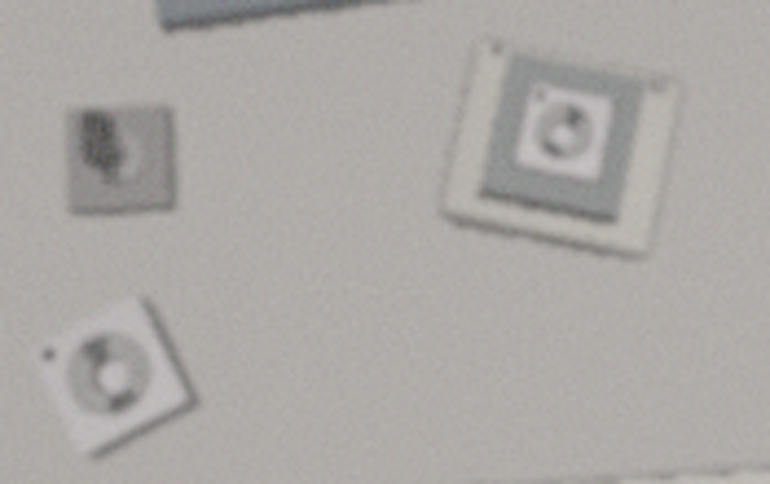

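View pics/s1.png

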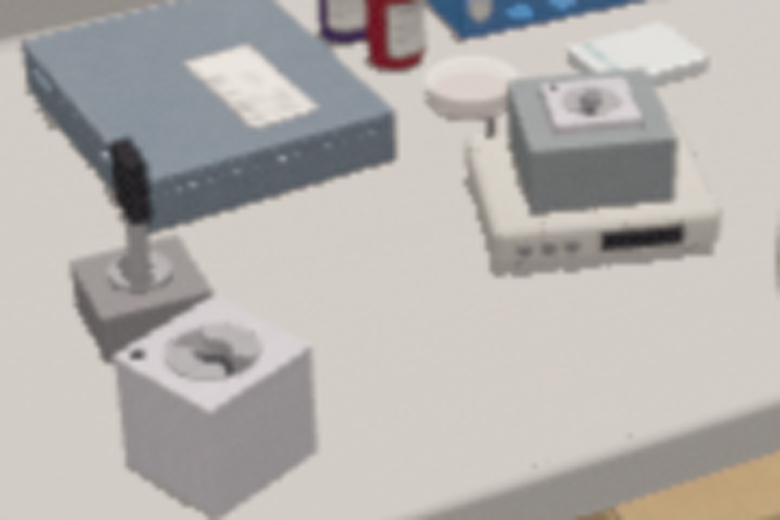

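The crops confirm it. The heater block's top is about 50 mm across with a 34 mm ring, while the loose one measures 71 x 66 mm, so it is the wrong size. The ring centre is at crop (566,131). Next I'll estimate the slot angle from the image and plan the approach to the rod.

```bash
cat >> h.py <<'E'
def proj(c,X):
    p=(np.asarray(X)-c['xyz'])@R.from_quat(c['orientation']).as_matrix()
    K=c['camera_matrix'];return np.stack([K[0,0]*p[...,0]/-p[...,2]+K[0,2],K[1,1]*-p[...,1]/-p[...,2]+K[1,2]],-1)
def ortho(c,ctr,z,half,n=260):
    g=np.linspace(half,-half,n);X,Y=np.meshgrid(g,g,indexing='ij')  # up=+x, left=+y
    m=proj(c,np.stack([ctr[0]+X,ctr[1]+Y,np.full_like(X,z)],-1)).astype(np.float32)
    return cv2.remap(c['image'],m[...,0],m[...,1],cv2.INTER_CUBIC)
E
python3 - <<'E'
from h import *
ims=[]
for n in('top','scene'):
    c=load(n)
    for ctr,z,h in(((.5095,-.038),.078,.045),((.387,.243),.066,.045),((.523,.238),.11,.04)):
        o=ortho(c,ctr,z,h);o=cv2.normalize(o,None,0,255,cv2.NORM_MINMAX);ims.append(o)
save(np.vstack([np.hstack(ims[:3]),np.hstack(ims[3:])]),'pics/ortho.png')
o=bot.get_obs();Rm=R.from_quat(o['tool_rot'])
# target yaw -5deg, above rod
for yaw in(-5,):
    T=R.from_euler('z',yaw,degrees=True)*R.from_euler('x',180,degrees=True)
    print(Rm.inv().apply(np.array([.5235,.238,.23])-o['eef_pos'])/.25,(Rm.inv()*T).as_rotvec()/.5)
E
```

```text
[ 2.25481266 -2.45233256  0.00659966] [-3.74699377e-03  6.10832989e-04  6.30084942e-01]
```

View pics/ortho.png

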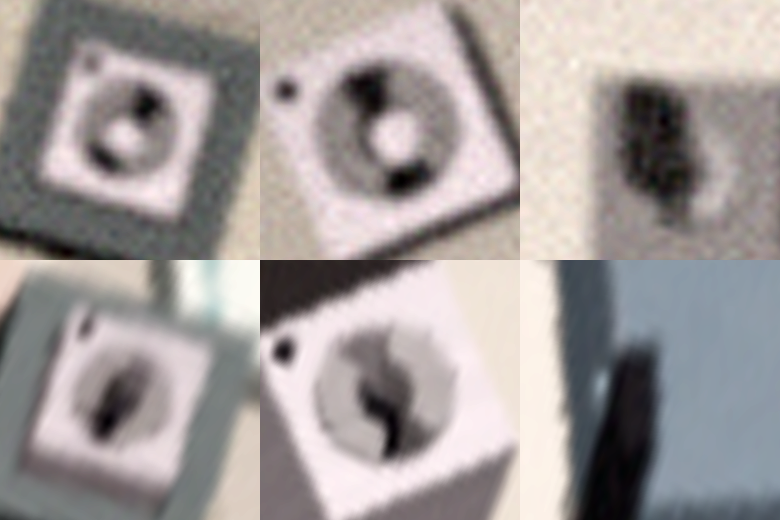

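Rectified view, heater block in the top-left panel (up is +x, left is +y). The ring centre is at (126,130), and the dark slots at (148,102) and (102,158) give a slot line of about -37° in world. The rod grip (top-right panel) is long along x, at about -7°. Moving to the rod now.

{"name": "drive_tool", "arguments": {"slide": [[0.12,-0.13,0],[0.25,-0.27,0],[0.37,-0.41,0],[0.5,-0.55,0],[0.62,-0.68,0],[0.75,-0.82,0],[0.87,-0.95,0],[0.92,-1.0,0]], "rotation": [[0,0,0],[0,0,0],[0,0,0],[0,0,0],[0,0,0],[0,0,0],[0,0,0],[0,0,0]], "gripper": 1}}

```text
clock: 1.1
eef_pos: [0.2809, -0.1897, 0.2311]
tool_rot: [0.993, 0.115, -0.0, -0.0]
ft_force: [0.1, -0.6, 0.1]
grip_width: 0.0852
grasp_force: 0.0
```

{"name": "drive_tool", "arguments": {"slide": [[0.12,-0.13,0],[0.25,-0.27,0],[0.37,-0.41,0],[0.5,-0.55,0],[0.62,-0.68,0],[0.75,-0.82,0],[0.87,-0.95,0],[0.92,-1.0,0]], "rotation": [[0,0,0.1],[0,0,0.2],[0,0,0.3],[0,0,0.4],[0,0,0.5],[0,0,0.6],[0,0,0.7],[0,0,0.7]]}}

```text
clock: 2.1
eef_pos: [0.4374, -0.0051, 0.2309]
tool_rot: [0.999, -0.023, -0.001, -0.025]
ft_force: [-0.5, -0.3, 0.4]
grip_width: 0.0855
grasp_force: 0.0
```

```bash
cat >> h.py <<'E'
def goto(xyz,yaw):
    o=bot.get_obs();Rm=R.from_quat(o['tool_rot'])
    T=R.from_euler('z',yaw,degrees=True)*R.from_euler('x',180,degrees=True)
    print('t',o['clock'],'pos',o['eef_pos'].round(4),'yaw',np.degrees(np.arctan2(*Rm.as_matrix()[[1,0],0])).round(2),'q',o['joint_pos'].round(3),'F',o['ft_force'].round(1),'M',o['ft_torque'].round(2),'w',o['grip_width'].round(4),o['grasp_force'])
    print('slide',(Rm.inv().apply(np.array(xyz)-o['eef_pos'])/.25).round(3),'rot',((Rm.inv()*T).as_rotvec()/.5).round(3))
E
python3 -c "
from h import *
goto([.5235,.2375,.16],-7)"
```

```text
Traceback (most recent call last):
  File "h.py", line 22, in goto
    print('t',o['clock'],'pos',o['eef_pos'].round(4),'yaw',np.degrees(np.arctan2(*Rm.as_matrix()[[1,0],0])).round(2),'q',o['joint_pos'].round(3),'F',o['ft_force'].round(1),'M',o['ft_torque'].round(2),'w',o['grip_width'].round(4),o['grasp_force'])
                                                                                                                                                                                                            ^^^^^^^^^^^^^^^^^^^^^
AttributeError: 'float' object has no attribute 'round'
```

```bash
sed -i "s/o\['grip_width'\].round(4)/round(o['grip_width'],4)/" h.py
python3 -c "
from h import *
goto([.5235,.2375,.16],-7)"
```

```text
t 2.1 pos [ 0.4374 -0.0051  0.2309] yaw -2.63 q [-0.047  0.119 -0.146  1.308  0.051  3.141] F [-0.5 -0.3  0.4] M [-0.05  0.01 -0.02] w 0.0855 0.0
slide [ 0.3   -0.97   0.332] rot [-0.101  0.01   0.152]
```

{"name": "drive_tool", "arguments": {"slide": [[0.04,-0.12,0],[0.08,-0.24,0],[0.12,-0.36,0],[0.16,-0.48,0],[0.2,-0.6,0],[0.24,-0.72,0],[0.27,-0.85,0],[0.3,-0.96,0]], "rotation": [[0,0,-0.2],[0,0,-0.4],[0,0,-0.6],[0,0,-0.8],[0,0,-1],[0,0,-1],[0,0,-1],[0,0,-1]]}}

```text
clock: 3.1
eef_pos: [0.5229, 0.232, 0.2434]
tool_rot: [0.974, 0.225, 0.006, -0.025]
ft_force: [-0.0, 0.4, 0.7]
grip_width: 0.0851
grasp_force: 0.0
```

{"name": "drive_tool", "arguments": {"slide": [[0,0,0],[0,0,0],[0,0,0],[0,0,0],[0,0,0],[0,0,0],[0,0,0],[0,0,0]], "rotation": [[0,0,-0.15],[0,0,-0.3],[0,0,-0.45],[0,0,-0.6],[0,0,-0.75],[0,0,-0.9],[0,0,-1],[0,0,-1]]}}

```text
clock: 4.1
eef_pos: [0.5228, 0.231, 0.2434]
tool_rot: [0.888, 0.459, 0.012, -0.022]
ft_force: [-0.7, 0.6, -0.3]
grip_width: 0.0855
grasp_force: 0.0
```

{"name": "drive_tool", "arguments": {"slide": [[0,0,0],[0,0,0],[0,0,0],[0,0,0],[0,0,0],[0,0,0],[0,0,0],[0,0,0]], "rotation": [[0,0,-0.15],[0,0,-0.3],[0,0,-0.45],[0,0,-0.6],[0,0,-0.75],[0,0,-0.9],[0,0,-1],[0,0,-1]]}}

```text
clock: 5.1
eef_pos: [0.5228, 0.2315, 0.2434]
tool_rot: [0.747, 0.664, 0.017, -0.019]
ft_force: [-0.0, 0.5, 0.8]
grip_width: 0.0851
grasp_force: 0.0
```

{"name": "drive_tool", "arguments": {"slide": [[0,0,0],[0,0,0],[0,0,0],[0,0,0],[0,0,0],[0,0,0],[0,0,0],[0,0,0]], "rotation": [[0,0,-0.15],[0,0,-0.3],[0,0,-0.45],[0,0,-0.6],[0,0,-0.75],[0,0,-0.9],[0,0,-1],[0,0,-1]]}}

```text
clock: 6.1
eef_pos: [0.5228, 0.2318, 0.2434]
tool_rot: [0.559, 0.829, 0.021, -0.014]
ft_force: [-0.5, -0.3, 0.1]
grip_width: 0.0852
grasp_force: 0.0
```

{"name": "drive_tool", "arguments": {"slide": [[0,0,0],[0,0,0],[0,0,0],[0,0,0],[0,0,0],[0,0,0],[0,0,0],[0,0,0]], "rotation": [[0,0,-0.15],[0,0,-0.3],[0,0,-0.45],[0,0,-0.6],[0,0,-0.75],[0,0,-0.9],[0,0,-1],[0,0,-1]]}}

```text
clock: 7.1
eef_pos: [0.5228, 0.2319, 0.2435]
tool_rot: [0.337, 0.941, 0.024, -0.008]
ft_force: [-0.4, -0.9, 0.2]
grip_width: 0.0854
grasp_force: 0.0
```

```bash
python3 -c "
from h import *
goto([.5235,.2375,.16],173)"
```

```text
t 7.1 pos [0.5228 0.2319 0.2435] yaw 140.64 q [0.393 0.365 0.207 1.393 0.047 1.081] F [-0.4 -0.9  0.2] M [-0.02 -0.02 -0.02] w 0.0854 0.0
slide [0.001 0.006 0.335] rot [ 0.095 -0.04  -1.131]
```

{"name": "drive_tool", "arguments": {"slide": [[0,0,0.04],[0,0,0.08],[0,0,0.12],[0,0,0.16],[0,0,0.2],[0,0,0.22],[0,0,0.22],[0,0,0.22]], "rotation": [[0.01,-0.01,-0.15],[0.03,-0.02,-0.3],[0.05,-0.02,-0.45],[0.06,-0.03,-0.6],[0.08,-0.03,-0.75],[0.09,-0.04,-0.9],[0.09,-0.04,-1],[0.09,-0.04,-1]]}}

```text
clock: 8.1
eef_pos: [0.5227, 0.2348, 0.1884]
tool_rot: [0.094, 0.996, 0.001, -0.0]
ft_force: [0.3, -0.3, 0.3]
grip_width: 0.0857
grasp_force: 0.0
```

```bash
python3 -c "
from h import *
goto([.5235,.2375,.073],173)"
```

```text
t 8.1 pos [0.5227 0.2348 0.1884] yaw 169.26 q [0.421 0.406 0.125 1.29  0.002 0.608] F [ 0.3 -0.3  0.3] M [ 0.03 -0.02 -0.05] w 0.0857 0.0
slide [-0.002  0.01   0.462] rot [ 0.004 -0.002 -0.13 ]
```

{"name": "drive_tool", "arguments": {"slide": [[0,0.01,0.08],[0,0.01,0.16],[0,0.01,0.24],[0,0.01,0.32],[0,0.01,0.4],[0,0.01,0.46],[0,0.01,0.46],[0,0.01,0.46]], "rotation": [[0,0,-0.06],[0,0,-0.13],[0,0,-0.13],[0,0,-0.13],[0,0,-0.13],[0,0,-0.13],[0,0,-0.13],[0,0,-0.13]]}}

```text
clock: 9.1
eef_pos: [0.5237, 0.2378, 0.0742]
tool_rot: [0.06, 0.998, 0.001, 0.0]
ft_force: [-0.2, -0.0, -0.3]
grip_width: 0.0856
grasp_force: 0.0
```

{"name": "drive_tool", "arguments": {"slide": [[0,0,0],[0,0,0],[0,0,0],[0,0,0],[0,0,0],[0,0,0],[0,0,0],[0,0,0]], "rotation": [[0,0,0],[0,0,0],[0,0,0],[0,0,0],[0,0,0],[0,0,0],[0,0,0],[0,0,0]], "gripper": 0}}

```text
clock: 10.1
eef_pos: [0.5233, 0.2377, 0.0737]
tool_rot: [0.06, 0.998, 0.001, -0.0]
ft_force: [-0.9, 0.7, 1.5]
grip_width: 0.0128
grasp_force: 61.2
```

```bash
python3 -c "
from h import *
goto([.5235,.2375,.153],173)
c=snap('top');a=ortho(c,(.523,.238),.11,.06,300);c=snap('scene');save(np.hstack([a,c['image'][180:300,150:270].repeat(2,0).repeat(2,1)[:300].copy() if 0 else cv2.resize(c['image'][180:300,140:260],(300,300))]),'pics/g.png')"
```

```text
t 10.1 pos [0.5233 0.2377 0.0737] yaw 173.11 q [ 0.425  0.497 -0.046  1.026  0.003  0.545] F [-0.9  0.7  1.5] M [ 0.22 -0.07 -0.01] w 0.0128 61.15794897079468
slide [-0.001 -0.    -0.317] rot [ 0.005 -0.001  0.004]
```

View pics/g.png

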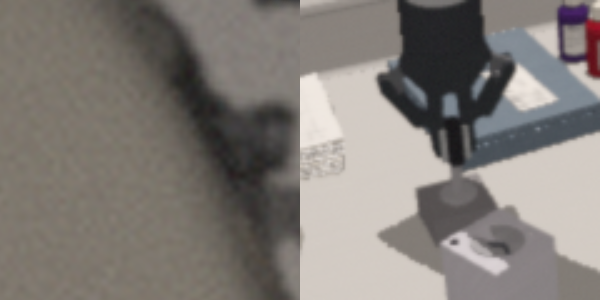

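The grip holds (61 N) and the scene view shows the fingers around the black grip. Lifting.

{"name": "drive_tool", "arguments": {"slide": [[0,0,-0.05],[0,0,-0.1],[0,0,-0.16],[0,0,-0.22],[0,0,-0.28],[0,0,-0.34],[0,0,-0.4],[0,0,-0.42]], "rotation": [[0,0,0],[0,0,0],[0,0,0],[0,0,0],[0,0,0],[0,0,0],[0,0,0],[0,0,0]]}}

```text
clock: 11.2
eef_pos: [0.5239, 0.2376, 0.18]
tool_rot: [0.06, 0.998, 0.002, 0.001]
ft_force: [-0.5, -0.7, -0.5]
grip_width: 0.0135
grasp_force: 61.1
```

```bash
python3 -c "
from h import *
goto([.51,-.037,.178],157)"
```

```text
t 11.2 pos [0.5239 0.2376 0.18  ] yaw 173.1 q [0.425 0.413 0.114 1.269 0.002 0.545] F [-0.5 -0.7 -0.5] M [ 0.03  0.01 -0.01] w 0.0135 61.11526966094971
slide [-0.077 -1.097  0.005] rot [0.007 0.001 0.562]
```

{"name": "drive_tool", "arguments": {"slide": [[-0.01,-0.12,0],[-0.02,-0.25,0],[-0.03,-0.38,0],[-0.03,-0.5,0],[-0.04,-0.63,0],[-0.05,-0.76,0],[-0.06,-0.88,0],[-0.07,-1.0,0]], "rotation": [[0,0,0.08],[0,0,0.16],[0,0,0.24],[0,0,0.32],[0,0,0.4],[0,0,0.48],[0,0,0.56],[0,0,0.56]]}}

```text
clock: 12.2
eef_pos: [0.5102, -0.014, 0.1777]
tool_rot: [0.199, 0.98, 0.001, -0.001]
ft_force: [0.7, 0.2, -0.9]
grip_width: 0.0134
grasp_force: 61.1
```

```bash
python3 -c "
from h import *
goto([.51,-.037,.178],157)"
```

```text
t 12.2 pos [ 0.5102 -0.014   0.1777] yaw 157.05 q [-0.029  0.292 -0.069  1.212  0.002  0.372] F [ 0.7  0.2 -0.9] M [-0.   -0.07  0.02] w 0.0134 61.05751991271973
slide [-0.035 -0.085 -0.001] rot [ 0.003 -0.004  0.002]
```

{"name": "drive_tool", "arguments": {"slide": [[-0.02,-0.04,0.0],[-0.035,-0.085,0],[-0.035,-0.085,0.04],[-0.035,-0.085,0.08],[-0.035,-0.085,0.12],[-0.035,-0.085,0.12],[-0.035,-0.085,0.12],[-0.035,-0.085,0.12]], "rotation": [[0,0,0],[0,0,0],[0,0,0],[0,0,0],[0,0,0],[0,0,0],[0,0,0],[0,0,0]]}}

```text
clock: 13.2
eef_pos: [0.5108, -0.0358, 0.1483]
tool_rot: [0.199, 0.98, 0.001, -0.0]
ft_force: [-0.0, 0.4, -1.9]
grip_width: 0.0134
grasp_force: 61.1
```

```bash
python3 -c "
from h import *
goto([.51,-.037,.134],150)
c=snap('scene');k=c['image'][190:260,270:345]
import cv2
u=proj(c,[[.51,-.037,.078],[.51,-.037,.09],[.51,-.037,.11]]);print(u-[270,190])
save(k,'pics/m.png',8)"
```

```text
t 13.2 pos [ 0.5108 -0.0358  0.1483] yaw 157.07 q [-0.071  0.315 -0.116  1.139  0.002  0.329] F [-0.   0.4 -1.9] M [-0.    0.01  0.01] w 0.0134 61.09063982963562
slide [ 0.001 -0.006  0.057] rot [ 0.005 -0.001  0.247]
[[35.90562    27.21721735]
 [35.95592184 23.12369266]
 [36.04074215 16.22108265]]
```

View pics/m.png

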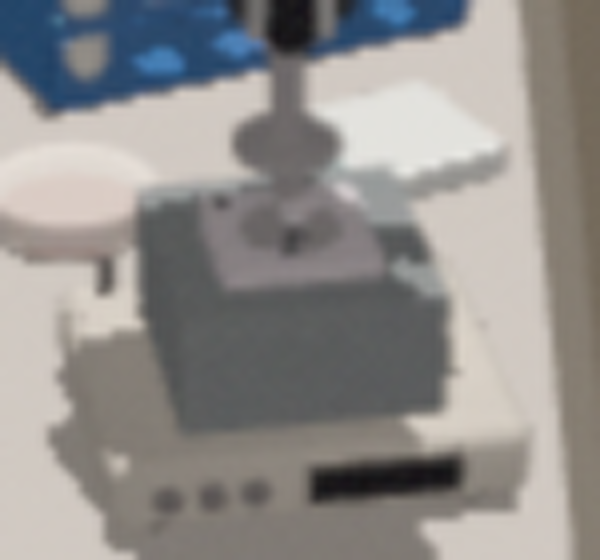

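The crop shows the shaft at x=287 against a ring centre at about 292, so the rod is roughly 1.5 mm off. I'll correct that and lower it.

{"name": "drive_tool", "arguments": {"slide": [[0.001,-0.006,0],[0.001,-0.006,0.01],[0.001,-0.006,0.02],[0.001,-0.006,0.03],[0.001,-0.006,0.04],[0.001,-0.006,0.048],[0.001,-0.006,0.053],[0.001,-0.006,0.057]], "rotation": [[0,0,0],[0,0,0],[0,0,0],[0,0,0],[0,0,0],[0,0,0],[0,0,0],[0,0,0]]}}

```text
clock: 14.25
eef_pos: [0.5095, -0.0371, 0.1336]
tool_rot: [0.199, 0.98, 0.001, -0.001]
ft_force: [-0.6, -0.1, -1.0]
grip_width: 0.0134
grasp_force: 61.1
```

```bash
python3 -c "
from h import *
goto([.51,-.037,.132],143)"
```

```text
t 14.25 pos [ 0.5095 -0.0371  0.1336] yaw 157.06 q [-0.074  0.327 -0.141  1.103  0.002  0.326] F [-0.6 -0.1 -1. ] M [ 0.   -0.04  0.01] w 0.0134 61.091498136520386
slide [-0.002  0.001  0.006] rot [ 0.004 -0.003  0.491]
```

{"name": "drive_tool", "arguments": {"slide": [[0,0,0.002],[0,0,0.004],[0,0,0.006],[0,0,0.008],[0,0,0.01],[0,0,0.012],[0,0,0.012],[0,0,0.012]], "rotation": [[0,0,0],[0,0,0],[0,0,0],[0,0,0],[0,0,0],[0,0,0],[0,0,0],[0,0,0]]}}

```text
clock: 15.25
eef_pos: [0.51, -0.0373, 0.1319]
tool_rot: [0.199, 0.98, 0.001, 0.0]
ft_force: [-2.5, -0.2, 8.8]
grip_width: 0.0133
grasp_force: 62.5
```

```bash
python3 -c "
from h import *
goto([.51,-.037,.132],143)"
```

```text
t 15.25 pos [ 0.51   -0.0373  0.1319] yaw 157.05 q [-0.074  0.328 -0.145  1.098  0.002  0.326] F [-2.5 -0.2  8.8] M [-0.05  0.75 -0.05] w 0.0133 62.49561667442322
slide [ 0.     0.001 -0.   ] rot [0.004 0.    0.49 ]
```

It rides on the ring at about 9 N. I'll sweep clockwise with light pressure.

{"name": "drive_tool", "arguments": {"slide": [[0,0,0.001],[0,0,0.001],[0,0,0.001],[0,0,0.001],[0,0,0.001],[0,0,0.001],[0,0,0.001],[0,0,0.001]], "rotation": [[0,0,0.05],[0,0,0.1],[0,0,0.15],[0,0,0.2],[0,0,0.25],[0,0,0.3],[0,0,0.33],[0,0,0.33]]}}

```text
clock: 16.25
eef_pos: [0.5092, -0.0371, 0.1302]
tool_rot: [0.279, 0.96, 0.001, -0.001]
ft_force: [0.2, -0.5, -1.6]
grip_width: 0.0137
grasp_force: 61.0
```

{"name": "drive_tool", "arguments": {"slide": [[0,0,0],[0,0,0],[0,0,0],[0,0,0],[0,0,0],[0,0,0],[0,0,0],[0,0,0]], "rotation": [[0,0,0.02],[0,0,0.04],[0,0,0.06],[0,0,0.08],[0,0,0.1],[0,0,0.12],[0,0,0.14],[0,0,0.14]]}}

```text
clock: 17.25
eef_pos: [0.5095, -0.0371, 0.1304]
tool_rot: [0.312, 0.95, 0.001, -0.001]
ft_force: [0.3, 0.7, -0.9]
grip_width: 0.0133
grasp_force: 61.0
```

```bash
python3 -c "
from h import *
goto([.51,-.037,.132],143)"
```

```text
t 17.25 pos [ 0.5095 -0.0371  0.1304] yaw 143.59 q [-0.074  0.329 -0.146  1.096  0.002  0.561] F [ 0.3  0.7 -0.9] M [ 0.01 -0.02  0.03] w 0.0133 61.04292869567871
slide [-0.001  0.002 -0.006] rot [ 0.003 -0.004  0.02 ]
```

The pin dropped in by yaw 147° and the force is gone. Lowering to the thread start.

{"name": "drive_tool", "arguments": {"slide": [[0,0,0.004],[0,0,0.008],[0,0,0.012],[0,0,0.016],[0,0,0.02],[0,0,0.024],[0,0,0.026],[0,0,0.026]], "rotation": [[0,0,0],[0,0,0],[0,0,0],[0,0,0],[0,0,0],[0,0,0],[0,0,0],[0,0,0]]}}

```text
clock: 18.25
eef_pos: [0.5096, -0.0371, 0.124]
tool_rot: [0.312, 0.95, 0.001, -0.001]
ft_force: [-0.6, 0.1, -0.0]
grip_width: 0.013
grasp_force: 61.2
```

```bash
python3 -c "
from h import *
goto([.51,-.037,.1247],143)"
```

```text
t 18.25 pos [ 0.5096 -0.0371  0.124 ] yaw 143.59 q [-0.074  0.335 -0.156  1.08   0.002  0.561] F [-0.6  0.1 -0. ] M [ 0.11  0.11 -0.  ] w 0.013 61.23318314552307
slide [-0.001  0.001 -0.003] rot [ 0.004 -0.003  0.021]
```

{"name": "drive_tool", "arguments": {"slide": [[0,0,0.001],[0,0,0.002],[0,0,0.003],[0,0,0.005],[0,0,0.006],[0,0,0.007],[0,0,0.008],[0,0,0.008]], "rotation": [[0,0,0.14],[0,0,0.28],[0,0,0.42],[0,0,0.56],[0,0,0.7],[0,0,0.84],[0,0,1],[0,0,1]]}}

```text
clock: 19.25
eef_pos: [0.5096, -0.0371, 0.122]
tool_rot: [0.537, 0.843, 0.001, -0.001]
ft_force: [0.1, -0.3, 0.0]
grip_width: 0.0134
grasp_force: 61.2
```

```bash
python3 -c "
from h import *
goto([.51,-.037,.122],115)"
```

```text
t 19.25 pos [ 0.5096 -0.0371  0.122 ] yaw 115.0 q [-0.074  0.337 -0.159  1.075  0.002  1.06 ] F [ 0.1 -0.3  0. ] M [ 0.02  0.07 -0.09] w 0.0134 61.24389052391052
slide [-0.     0.002 -0.   ] rot [ 0.001 -0.004  0.   ]
```

{"name": "drive_tool", "arguments": {"slide": [[0,0,0.001],[0,0,0.002],[0,0,0.003],[0,0,0.003],[0,0,0.003],[0,0,0.003],[0,0,0.003],[0,0,0.003]], "rotation": [[0,0,0.1],[0,0,0.2],[0,0,0.32],[0,0,0.44],[0,0,0.56],[0,0,0.68],[0,0,0.8],[0,0,0.8]]}}

```text
clock: 20.25
eef_pos: [0.5094, -0.037, 0.1215]
tool_rot: [0.694, 0.72, 0.001, -0.001]
ft_force: [-1.9, 0.3, 4.4]
grip_width: 0.0137
grasp_force: 61.7
```

```bash
python3 -c "
from h import *
goto([.51,-.037,.1215],86)"
```

```text
t 20.25 pos [ 0.5094 -0.037   0.1215] yaw 92.13 q [-0.074  0.337 -0.16   1.074  0.002  1.46 ] F [-1.9  0.3  4.4] M [0.09 0.42 0.04] w 0.0137 61.724324226379395
slide [0.    0.002 0.   ] rot [-0.001 -0.005  0.214]
```

{"name": "drive_tool", "arguments": {"slide": [[0,0,0],[0,0,0],[0,0,0],[0,0,0],[0,0,0],[0,0,0],[0,0,0],[0,0,0]], "rotation": [[0,0,0.05],[0,0,0.1],[0,0,0.15],[0,0,0.2],[0,0,0.25],[0,0,0.3],[0,0,0.32],[0,0,0.32]]}}

```text
clock: 21.25
eef_pos: [0.5095, -0.0369, 0.1215]
tool_rot: [0.75, 0.662, 0.001, -0.001]
ft_force: [-1.9, 1.0, 5.0]
grip_width: 0.0137
grasp_force: 62.0
```

```bash
python3 -c "
from h import *
goto([.51,-.037,.1215],78)"
```

```text
t 21.25 pos [ 0.5095 -0.0369  0.1215] yaw 82.86 q [-0.074  0.337 -0.16   1.074  0.003  1.621] F [-1.9  1.   5. ] M [0.25 0.68 0.11] w 0.0137 62.018505334854126
slide [0.    0.002 0.   ] rot [-0.002 -0.005  0.17 ]
```

{"name": "drive_tool", "arguments": {"slide": [[0,0,0],[0,0,0],[0,0,0],[0,0,0],[0,0,0],[0,0,0],[0,0,0],[0,0,0]], "rotation": [[0,0,0.03],[0,0,0.06],[0,0,0.1],[0,0,0.14],[0,0,0.18],[0,0,0.22],[0,0,0.25],[0,0,0.25]]}}

```text
clock: 22.25
eef_pos: [0.5092, -0.0367, 0.1215]
tool_rot: [0.79, 0.614, 0.001, -0.002]
ft_force: [-3.4, 2.2, 6.3]
grip_width: 0.0136
grasp_force: 62.1
```

```bash
python3 -c "
from h import *
goto([.51,-.037,.1215],74)"
```

```text
t 22.25 pos [ 0.5092 -0.0367  0.1215] yaw 75.71 q [-0.074  0.337 -0.16   1.074  0.003  1.746] F [-3.4  2.2  6.3] M [0.33 0.82 0.09] w 0.0136 62.12010383605957
slide [-0.     0.004 -0.   ] rot [-0.004 -0.006  0.06 ]
```

{"name": "drive_tool", "arguments": {"slide": [[0,0,0],[0,0,0],[0,0,0],[0,0,0],[0,0,0],[0,0,0],[0,0,0],[0,0,0]], "rotation": [[0,0,0.03],[0,0,0.06],[0,0,0.09],[0,0,0.12],[0,0,0.15],[0,0,0.18],[0,0,0.2],[0,0,0.2]]}}

```text
clock: 23.25
eef_pos: [0.5092, -0.0366, 0.1215]
tool_rot: [0.819, 0.574, 0.001, -0.002]
ft_force: [-2.9, 0.3, 5.7]
grip_width: 0.0133
grasp_force: 62.1
```

```bash
python3 -c "
from h import *
goto([.51,-.037,.1215],70)"
```

```text
t 23.25 pos [ 0.5092 -0.0366  0.1215] yaw 69.99 q [-0.074  0.337 -0.16   1.074  0.003  1.846] F [-2.9  0.3  5.7] M [0.44 0.76 0.16] w 0.0133 62.11855888366699
slide [-0.     0.004 -0.   ] rot [-0.004 -0.006 -0.   ]
```

{"name": "drive_tool", "arguments": {"slide": [[0,0,0],[0,0,0],[0,0,0],[0,0,0],[0,0,0],[0,0,0],[0,0,0],[0,0,0]], "rotation": [[0,0,0.03],[0,0,0.06],[0,0,0.09],[0,0,0.12],[0,0,0.12],[0,0,0.12],[0,0,0.12],[0,0,0.12]]}}

```text
clock: 24.25
eef_pos: [0.5092, -0.0365, 0.1215]
tool_rot: [0.836, 0.549, 0.001, -0.002]
ft_force: [-3.8, 1.3, 5.7]
grip_width: 0.0134
grasp_force: 62.1
```

```bash
python3 -c "
from h import *
goto([.51,-.037,.1215],67)"
```

```text
t 24.25 pos [ 0.5092 -0.0365  0.1215] yaw 66.57 q [-0.074  0.337 -0.16   1.074  0.004  1.906] F [-3.8  1.3  5.7] M [0.47 0.76 0.15] w 0.0134 62.12841868400574
slide [-0.001  0.004 -0.   ] rot [-0.004 -0.006 -0.015]
```

{"name": "drive_tool", "arguments": {"slide": [[0,0,0],[0,0,0],[0,0,0],[0,0,0],[0,0,0],[0,0,0],[0,0,0],[0,0,0]], "rotation": [[0,0,0.03],[0,0,0.06],[0,0,0.09],[0,0,0.12],[0,0,0.14],[0,0,0.14],[0,0,0.14],[0,0,0.14]]}}

```text
clock: 25.25
eef_pos: [0.5091, -0.0364, 0.1215]
tool_rot: [0.855, 0.519, 0.001, -0.002]
ft_force: [-4.2, 1.0, 5.0]
grip_width: 0.0135
grasp_force: 62.2
```

```bash
python3 -c "
from h import *
goto([.51,-.037,.1215],63)"
```

```text
t 25.25 pos [ 0.5091 -0.0364  0.1215] yaw 62.57 q [-0.074  0.337 -0.161  1.074  0.004  1.976] F [-4.2  1.   5. ] M [0.53 0.76 0.17] w 0.0135 62.154765129089355
slide [-0.     0.004 -0.   ] rot [-0.005 -0.006 -0.015]
```

Turned about 1.4 rad, with the collar down. I'll test the hold with a small lift.

{"name": "drive_tool", "arguments": {"slide": [[0,0,-0.003],[0,0,-0.006],[0,0,-0.009],[0,0,-0.012],[0,0,-0.014],[0,0,-0.016],[0,0,-0.016],[0,0,-0.016]], "rotation": [[0,0,0],[0,0,0],[0,0,0],[0,0,0],[0,0,0],[0,0,0],[0,0,0],[0,0,0]]}}

```text
clock: 26.25
eef_pos: [0.509, -0.037, 0.1249]
tool_rot: [0.855, 0.519, -0.0, -0.002]
ft_force: [-0.7, 2.1, -12.2]
grip_width: 0.0135
grasp_force: 59.4
```

```bash
python3 -c "
from h import *
goto([.51,-.037,.1215],63)"
```

```text
t 26.25 pos [ 0.509  -0.037   0.1249] yaw 62.52 q [-0.074  0.334 -0.155  1.083  0.002  1.976] F [ -0.7   2.1 -12.2] M [ 0.7   0.14 -0.05] w 0.0135 59.44261014461517
slide [0.002 0.004 0.013] rot [-0.005 -0.003 -0.017]
```

The block is held: a 12 N pull and no slip. Drawing it straight up.

{"name": "drive_tool", "arguments": {"slide": [[0,0,-0.012],[0,0,-0.025],[0,0,-0.038],[0,0,-0.05],[0,0,-0.063],[0,0,-0.076],[0,0,-0.09],[0,0,-0.1]], "rotation": [[0,0,0],[0,0,0],[0,0,0],[0,0,0],[0,0,0],[0,0,0],[0,0,0],[0,0,0]]}}

```text
clock: 27.25
eef_pos: [0.51, -0.0374, 0.1511]
tool_rot: [0.855, 0.519, 0.001, -0.001]
ft_force: [-0.8, 1.0, -5.9]
grip_width: 0.0135
grasp_force: 60.2
```

{"name": "drive_tool", "arguments": {"slide": [[0,0,-0.015],[0,0,-0.03],[0,0,-0.05],[0,0,-0.07],[0,0,-0.09],[0,0,-0.11],[0,0,-0.125],[0,0,-0.125]], "rotation": [[0,0,0],[0,0,0],[0,0,0],[0,0,0],[0,0,0],[0,0,0],[0,0,0],[0,0,0]]}}

```text
clock: 28.25
eef_pos: [0.5098, -0.0373, 0.1818]
tool_rot: [0.855, 0.519, 0.001, -0.001]
ft_force: [0.3, -0.6, -5.0]
grip_width: 0.0134
grasp_force: 60.4
```

```bash
python3 -c "
from h import *
goto([.478,-.303,.185],77)
c=snap('scene')
u=proj(c,[.51,-.037,.11]).astype(int);print(u)
save(c['image'][u[1]-50:u[1]+45,u[0]-55:u[0]+65],'pics/lift.png',6)"
```

```text
t 28.25 pos [ 0.5098 -0.0373  0.1818] yaw 62.52 q [-0.074  0.289 -0.061  1.22   0.002  1.976] F [ 0.3 -0.6 -5. ] M [ 0.02 -0.03  0.  ] w 0.0134 60.43614864349365
slide [-1.002  0.377 -0.015] rot [-0.001 -0.004 -0.505]
[306 206]
```

View pics/lift.png

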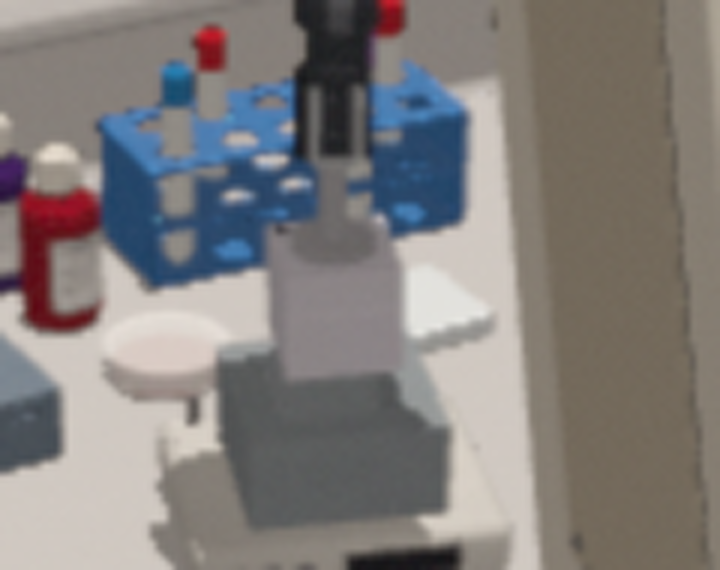

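The block is clear of the rim and hangs upright on the rod. Moving to the tray.

{"name": "drive_tool", "arguments": {"slide": [[-0.05,0.02,0],[-0.15,0.055,0],[-0.28,0.105,0],[-0.41,0.155,0],[-0.54,0.2,0],[-0.67,0.25,0],[-0.76,0.285,0],[-0.8,0.3,0]], "rotation": [[0,0,0],[0,0,0],[0,0,0],[0,0,0],[0,0,0],[0,0,0],[0,0,0],[0,0,0]]}}

```text
clock: 29.3
eef_pos: [0.483, -0.2512, 0.1805]
tool_rot: [0.855, 0.518, 0.0, -0.001]
ft_force: [0.0, 0.6, -5.4]
grip_width: 0.0133
grasp_force: 60.4
```

{"name": "drive_tool", "arguments": {"slide": [[-0.06,0.02,0],[-0.12,0.045,0],[-0.17,0.065,0],[-0.2,0.077,0.01],[-0.2,0.077,0.05],[-0.2,0.077,0.1],[-0.2,0.077,0.15],[-0.2,0.077,0.19]], "rotation": [[0,0,0],[0,0,0],[0,0,0],[0,0,0],[0,0,0],[0,0,0],[0,0,0],[0,0,0]]}}

```text
clock: 30.3
eef_pos: [0.4774, -0.3017, 0.1319]
tool_rot: [0.855, 0.519, 0.0, -0.002]
ft_force: [1.0, -0.3, -5.8]
grip_width: 0.0136
grasp_force: 60.3
```

```bash
python3 -c "
from h import *
goto([.4775,-.303,.0947],63)"
```

```text
t 30.3 pos [ 0.4774 -0.3017  0.1319] yaw 62.56 q [-0.565  0.43   0.009  1.154  0.002  1.485] F [ 1.  -0.3 -5.8] M [ 0.02 -0.01  0.01] w 0.0136 60.33500790596008
slide [-0.005  0.003  0.149] rot [-0.006 -0.004 -0.015]
```

{"name": "drive_tool", "arguments": {"slide": [[0,0,0.03],[0,0,0.06],[0,0,0.09],[0,0,0.11],[0,0,0.125],[0,0,0.135],[0,0,0.14],[0,0,0.14]], "rotation": [[0,0,0],[0,0,0],[0,0,0],[0,0,0],[0,0,0],[0,0,0],[0,0,0],[0,0,0]]}}

```text
clock: 31.3
eef_pos: [0.4778, -0.3024, 0.0984]
tool_rot: [0.855, 0.519, 0.0, -0.001]
ft_force: [0.4, -0.6, -5.3]
grip_width: 0.0134
grasp_force: 60.3
```

{"name": "drive_tool", "arguments": {"slide": [[0,0,0.002],[0,0,0.004],[0,0,0.006],[0,0,0.008],[0,0,0.01],[0,0,0.012],[0,0,0.012],[0,0,0.012]], "rotation": [[0,0,0],[0,0,0],[0,0,0],[0,0,0],[0,0,0],[0,0,0],[0,0,0],[0,0,0]]}}

```text
clock: 32.3
eef_pos: [0.4778, -0.3023, 0.0953]
tool_rot: [0.855, 0.519, 0.0, -0.001]
ft_force: [0.1, -0.9, -5.5]
grip_width: 0.013
grasp_force: 60.3
```

```bash
python3 -c "
from h import *
goto([.4775,-.303,.0947],63)"
```

```text
t 32.3 pos [ 0.4778 -0.3023  0.0953] yaw 62.52 q [-0.565  0.461 -0.043  1.068  0.002  1.485] F [ 0.1 -0.9 -5.5] M [-0.01  0.01  0.05] w 0.013 60.3153920173645
slide [-0.003  0.     0.002] rot [-0.003 -0.004 -0.017]
```

{"name": "drive_tool", "arguments": {"slide": [[0,0,0.001],[0,0,0.002],[0,0,0.003],[0,0,0.004],[0,0,0.005],[0,0,0.006],[0,0,0.007],[0,0,0.007]], "rotation": [[0,0,0],[0,0,0],[0,0,0],[0,0,0],[0,0,0],[0,0,0],[0,0,0],[0,0,0]]}}

```text
clock: 33.3
eef_pos: [0.4779, -0.3026, 0.0946]
tool_rot: [0.855, 0.519, 0.0, -0.001]
ft_force: [-4.0, 0.8, 4.1]
grip_width: 0.0137
grasp_force: 62.1
```

It stands on the floor with a light +4 N press. Releasing and backing off upward.

{"name": "drive_tool", "arguments": {"slide": [[0,0,0],[0,0,0],[0,0,0],[0,0,0],[0,0,0],[0,0,0],[0,0,0],[0,0,0]], "rotation": [[0,0,0],[0,0,0],[0,0,0],[0,0,0],[0,0,0],[0,0,0],[0,0,0],[0,0,0]], "gripper": 0.8}}

```text
clock: 34.3
eef_pos: [0.4778, -0.3023, 0.0935]
tool_rot: [0.855, 0.519, 0.0, -0.001]
ft_force: [-1.3, -0.3, -0.3]
grip_width: 0.0681
grasp_force: 0.0
```

{"name": "drive_tool", "arguments": {"slide": [[0,0,-0.05],[0,0,-0.1],[0,0,-0.2],[0,0,-0.3],[0,0,-0.4],[0,0,-0.5],[0,0,-0.55],[0,0,-0.55]], "rotation": [[0,0,0],[0,0,0],[0,0,0],[0,0,0],[0,0,0],[0,0,0],[0,0,0],[0,0,0]]}}

```text
clock: 35.3
eef_pos: [0.4784, -0.303, 0.2324]
tool_rot: [0.855, 0.519, 0.001, 0.0]
ft_force: [0.4, -0.2, -0.9]
grip_width: 0.0685
grasp_force: 0.0
```

```bash
python3 -c "
from h import *
goto([.4775,-.303,.24],63)
c=snap('scene');a=c['image'];save(a[130:330,90:470],'pics/end.png',2)
c=snap('top');P=cloud(c);r=P[190:270,355:440].reshape(-1,3)
for lo,hi in((.045,.053),(.053,.062),(.09,.14)):
  p=r[(r[:,2]>lo)&(r[:,2]<hi)];print(lo,len(p),p.mean(0).round(4) if len(p) else '')"
```

```text
t 35.3 pos [ 0.4784 -0.303   0.2324] yaw 62.52 q [-0.565  0.372  0.191  1.388  0.002  1.485] F [ 0.4 -0.2 -0.9] M [-0.04 -0.01 -0.01] w 0.0685 0.0
slide [-0.002 -0.003 -0.03 ] rot [ 0.002 -0.003 -0.017]
0.045 142 [ 0.4727 -0.2985  0.05  ]
0.053 104 [ 0.4755 -0.2985  0.0558]
0.09 106 [ 0.4781 -0.3     0.1227]
```

View pics/end.png

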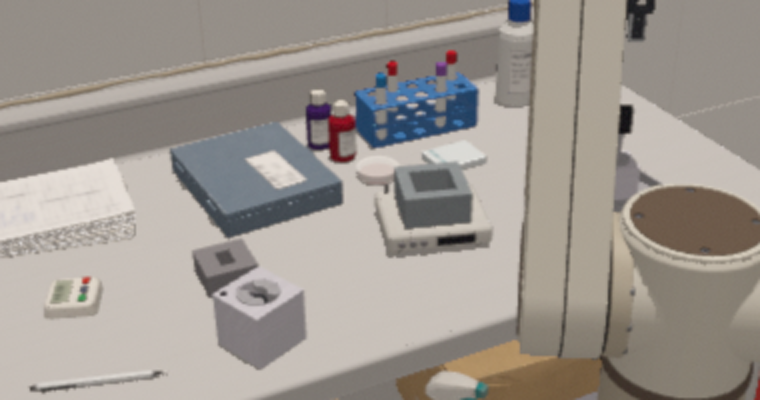

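The heater is empty and the stand is empty. The block stands in the tray with the rod upright at the right (top at .050, collar top at .056), and the bystanders are in place. Handing in.

```bash
python3 -c "
from h import *
print(bot.job_done())"
```

```text
the job is handed in; nothing more can be done
None
```

The job is handed in (no verdict came back): the block stands in the tray with the rod still screwed in and its collar down. I never felt a clear torque stop while tightening, but the rod held the block through the whole lift.

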